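# Hold the pusher down in the dough feeder

## Robot

A 6-joint arm with a two-finger parallel gripper is mounted at the origin on the work surface. World frame = base frame: x ahead of the robot, y to its left, z up, the work surface at z = 0. Lengths are in m, angles in rad, forces in N, time in s.
With the tool pointing down it reaches from about 0.325 to 0.925 m from the base axis. Payload 3.1 kg.
Tool frame: the origin (TCP) lies at the very end of the fingers, on their centre line; the grasp point (between the pads) lies 19 mm behind it; x points along the fingers, y is the direction in which the jaws open and shut, and the axes are right-handed (so a half turn about x gives the same grasp; the last joint's range is limited). The gripper opens to 85 mm and grips with 20 to 120 N. Pads are 22 mm wide; open, the fingers measure 114 mm over their backs; the gripper's body (76 mm by 85 mm) begins 54 mm behind the grasp point. The pads swing forward as they close: fully open they stand 13 mm farther back than shut.
Start: joints at [-1.444, 0.217, 1.613, -0, 1.311, -0.112], TCP at [0.148, -0.607, 0.231] pointing down, gripper open.
Joint ranges: [-2.75, 2.75], [-0.78, 2.1], [0.31, 2.55], [-1.13, 4.27], [0.13, 2.63], [-2.58, 2.58]. Speed limits (rad/s): [2.79, 2.79, 3.14, 3.14, 3.14, 3.14].

## Interface

Orientations are given as a rotation vector (axis times angle).
In Python, from workcell import bot, imaging, order gives the robot as it stands.
- The arm moves only by the shell command python3 -m creep 'ROWS' [OPENING] [FORCE]. ROWS is text: rows parted by semicolons, each of 6 numbers parted by spaces: the shift along the tool's x, y, z in mm, then the turn, a rotation vector about the tool's x, y, z in degrees. A call has 1 to 20 rows; each row shifts and turns the commanded pose from where the row before left it, along the tool's axes as they then stand; what a row does not reach is not made up. A row lasts 1/8 s, in which the tool goes at most 62.5 mm and 10.7 degrees, less where a joint would pass 70% of its speed; a pose out of reach is approached as far as the arm can. A call is refused whole if a number of a shift passes 62.5 or a number of a turn 10.7, either way. A call with a gripper value outside its range is refused whole. OPENING is the opening, from 0 (shut) to 1 (fully open), set as the call begins (- or left out, the last holds). The fingers move at their own pace and stop on an object; FORCE is the grip in N (left out, the last holds). Time passes only in rows, so rows that do not move let the fingers close. It gives the time, the measured TCP pose, the force and the opening at its end, in the units of the state.
- bot.read_state(): the state, without advancing time (a new reading comes with each control period).
- imaging.snapshot(name): name is "scene" or "top" or "wrist"; returns a dict with "color" (420x560x3 uint8, blue, green, red), "range_z" (420x560 float32, m along the optical axis (not along the pixel's ray), 0 where there is no reading), "fx", "fy", "cx", "cy" (pixels), "k1" (the pictures are not rectified: a ray, as slopes to the right and down, at radius r is drawn at 1 + k1 r^2 times it, then the intrinsics apply), "rvec" (rotation vector, rad) and "tvec" (3), from world to camera coordinates, as OpenCV has them; the wrist camera has in their place "tool_from_camera" (4x4, takes a point from camera to tool coordinates, whose origin is the TCP and whose axes are the tool frame's). Camera axes: x right, y down, z forward; pixel columns grow to the right and rows downward; lengths in m; the calibration is good to about 2 mm. A picture is of the moment at which its call begins: read the wrist's pose just before it.
- order.sign_off(): hands the job in, once; it reports no verdict.
The state is a dict: "clock": time; "joints": joint angles; "joint_velocities": joint speeds; "joint_torque": joint torques, N m; "tool_pos": TCP position; "orientation": TCP orientation; "wrist_force": force on the tool from outside, world axes, zero at the start; "ft_torque": the same for the moment, N m; "width": finger opening in m.
Only numpy, scipy, OpenCV 4.12 (cv2) and the standard library are available. Lean on these libraries where they do the work, as an engineer would, in place of code of your own. Each camera call takes 0.05 s, during which the arm holds its last target. There are 200 camera calls.

## Task

Lift the red-handled pusher up and off its fork hook, pass its flat white blade down through the yellow-outlined slot in the steel guard of the blue dough feeder, and push it fully home against the spring feed plate, until its collar sits flush on the guard. Finish while still holding the pusher down there with the gripper (the spring lifts it if it is let go). Leave the other things on the table where they are.

Things in the scene. Friction and masses are not known exactly. Their poses are not given: they have to be found in the camera images.
- pusher_grip (a point): Centre of the pusher's red handle, a block 20 (own x) by 40 (y) by 50 mm high (z, up), free to grip from above. 33 mm below this point is the underside of the white collar (36 by 96 by 8 mm thick), under it the blade. About 0.15 kg; the same turned half round about z. It starts upright, hanging by its collar on the fork hook.
- pusher_collar (a point): Centre of the underside of the pusher's collar (33 mm below the handle's centre); axes as the handle's.
- pusher_tip (a point): Lower end of the pusher's flat white blade, 60 mm below the collar's underside; axes as the handle's. The blade is 12 mm thick (x) and 60 mm wide (y) with a rounded lower edge.
- fork (a point): Middle of the fixed stand's fork hook, level with the prongs' top, 129 mm above the table; the collar rests on it, the blade between the prongs. Prongs: 8 mm bars along own x at y = +-39 mm, turned up at x = -31 mm with tips 18 mm above this point (the stand's highest), joined at x = +58 mm over a post. Base plate 170 by 150 by 12 mm. Own z up.
- slot (a point): Centre of the slot, on the top face of the steel guard of the fixed blue dough feeder, 140 mm above the table. The slot is 14 (own x) by 62 mm (y), through a 16 mm plate with a 2 mm chamfer, outlined in yellow; z up. The guard is flat, x -70 to +120 mm, y -100 to +100 mm, and the feeder's highest face.
- feed_plate (a joint): Spring feed plate in the feeder's throat under the slot, in m: 0 at rest (its top 35 mm below the guard's top), growing as it is pushed down; about 0.025 when the pusher's collar sits on the guard, 0.030 at its stop. It pushes back with about 3 N at 0 and 7 N at 0.025, more than the pusher weighs.
- cutter: Bystander: thin steel cutter ring, 52 mm across, 22 mm high, lying on the base plate of the pusher's stand, towards the robot; origin at the centre of its underside.
- cup: Bystander: steel cup, 64 mm across, 70 mm high, nearest the robot; origin at the centre of its underside.
- bowl: Bystander: white bowl, 140 mm across, 60 mm high; origin at the centre of its underside.
- jar: Bystander: glass jar with red cap, 70 mm across, 100 mm high; origin at the centre of its underside.
- rolling_pin: Bystander: wooden rolling pin, 340 mm long along own y, 40 mm thick, at the table's far side; origin at the middle of its underside.
- spatula: Bystander: spatula lying on the table at the right, along own x; origin at the middle of its underside.
Mind the look-alikes: they are no part of the job. What is shaped like the part that bears pusher_grip but brown is not meant.

How it is judged:
On the way, in this order (a step that is already met when the one before it is completed fails the run):
1. the pusher is lifted up and off the fork hook by the gripper (z of pusher_collar in the frame of fork above 0.022 m and contact force between the fingers and pusher above 0.5 N), for 0.1 s.
2. the blade's lower end is in the slot, at least 10 mm under the guard's top (z of pusher_tip in the frame of slot below -0.01 m and x of pusher_tip in the frame of slot between -0.006 and 0.006 m and y of pusher_tip in the frame of slot between -0.006 and 0.006 m), for 0.1 s.
At the end, for the whole second after the job is handed in: The blade is through the slot with the collar within 4 mm of the guard's top and within 5 mm of the slot's centre either way, the pusher upright within 7 degrees, the feed plate pushed down by more than 20 mm, and the gripper still holding the pusher (finger contact above 0.5 N) (z of pusher_collar in the frame of slot below 0.004 m and x of pusher_collar in the frame of slot between -0.005 and 0.005 m and y of pusher_collar in the frame of slot between -0.005 and 0.005 m and angle between the z axis of pusher_grip and the z axis of slot, either way round below 0.12 rad and value of joint feed_plate above 0.02 m and contact force between the fingers and pusher above 0.5 N); the arm keeps its last pose, push and grip.
It fails at once if one of the bystanders (cutter ring, cup, bowl, jar, rolling pin, spatula) is moved by more than 40 mm (distance of any of cutter, cup, bowl, jar, rolling_pin, spatula from where it was at the start of the episode above 0.04 m).
It also fails if it takes over 48 s, if anything falls off the work surface, if the arm or the gripper's body presses on something with over 40 N, if the wrist force passes 120 N, or if a joint passes its speed limit or range.

## Working session

There is one attempt and no reset: what is moved stays moved. The work goes in short steps, Python scripts to look and compute and a shell command to move; the robot and the scene stay as the last step left them, time stands still between calls to the robot, and variables do not carry over. Pictures are saved under pics/ and viewed, about 8 in all and at most 12, crops included, and the job is handed in when it is done.

```bash
mkdir -p pics; ls; cat > h.py <<'E'
import numpy as np, cv2
from scipy.spatial.transform import Rotation as R
from workcell import bot, imaging, order
def snap(name):
    st=bot.read_state(); s=imaging.snapshot(name)
    if name=='wrist':
        T=np.eye(4); T[:3,:3]=R.from_rotvec(st['orientation']).as_matrix(); T[:3,3]=st['tool_pos']
        s['W']=T@np.array(s['tool_from_camera'])
    else:
        M=np.eye(4); M[:3,:3]=R.from_rotvec(np.array(s['rvec']).ravel()).as_matrix(); M[:3,3]=np.array(s['tvec']).ravel()
        s['W']=np.linalg.inv(M)
    return s
def ray(s,uv):
    d=(np.atleast_2d(uv)-[s['cx'],s['cy']])/[s['fx'],s['fy']]
    r=d.copy()
    for _ in range(10): r=d/(1+s['k1']*(r**2).sum(1,keepdims=True))
    return np.c_[r,np.ones(len(r))]
def onz(s,uv,z):
    d=ray(s,uv)@s['W'][:3,:3].T; o=s['W'][:3,3]
    return o+d*((z-o[2])/d[:,2])[:,None]
def cloud(s,mask=None):
    v,u=np.nonzero((s['range_z']>0)&(True if mask is None else mask>0))
    p=ray(s,np.c_[u,v])*s['range_z'][v,u][:,None]
    return np.c_[u,v],p@s['W'][:3,:3].T+s['W'][:3,3]
E
python3 - <<'E'
from h import *
print(bot.read_state())
for n in ('scene','top','wrist'):
    s=snap(n); cv2.imwrite(f'pics/{n}0.png',s['color']); np.save(f'{n}0.npy',s,allow_pickle=True); print(n,s['W'][:3].round(3).tolist(),s['fx'],s['k1'])
E
```

```text
pics
{'clock': 0.0, 'joints': array([-1.44419367e+00,  2.17723048e-01,  1.61495875e+00, -1.33848625e-05,
        1.31129579e+00, -1.12194691e-01]), 'joint_velocities': array([ 0.00034359, -0.00036186, -0.00223924,  0.00138148,  0.00051161,
       -0.00070123]), 'joint_torque': array([-3.18370794e-04, -3.96844482e+01, -3.03853798e+01, -9.88625220e-05,
        9.79551551e-03,  7.67365862e-06]), 'tool_pos': array([ 0.14774988, -0.60643473,  0.22997472]), 'orientation': array([ 2.09566963,  0.25394034, -2.09573319]), 'wrist_force': array([-0.49060032,  0.0929606 ,  0.20553365]), 'ft_torque': array([0.02610879, 0.00272675, 0.00018747]), 'width': 0.08535830333302598}
scene [[0.833, 0.361, -0.42, 1.104], [0.554, -0.535, 0.638, -0.801], [0.006, -0.764, -0.645, 0.944]] 425.45454160889886 -0.13656203301385147
top [[-0.004, -0.992, 0.124, 0.357], [-1.0, 0.003, -0.013, 0.037], [0.013, -0.124, -0.992, 1.691]] 485.7821855704779 -0.060263396126851644
wrist [[0.236, -0.933, -0.273, 0.218], [-0.972, -0.227, -0.065, -0.59], [-0.001, 0.28, -0.96, 0.373]] 303.97637017454434 -0.016604924280862878
```

View pics/top0.png

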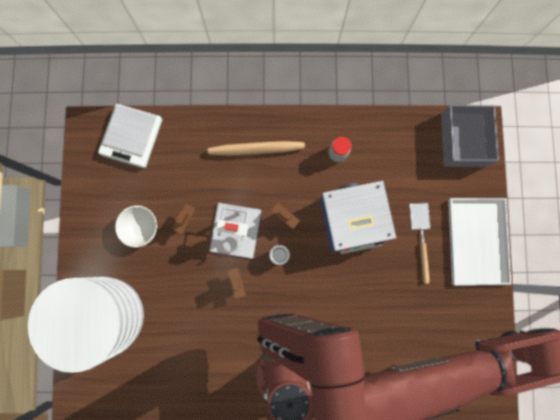

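View pics/scene0.png

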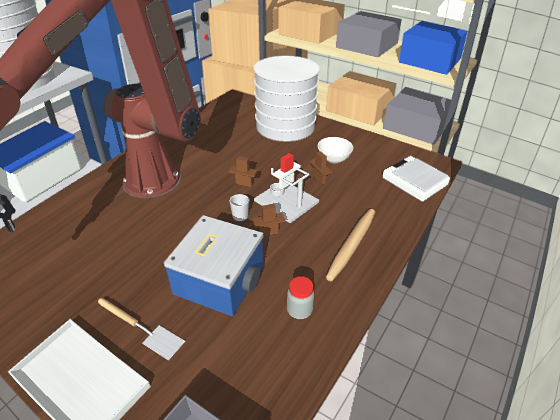

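Top view: red handle at about (231,228), yellow slot at (361,222), cup at (280,255), jar at (341,148). The brown look-alikes are at (186,217), (286,214) and (236,283). I'll measure the handle and the slot.

```bash
cat >> h.py <<'E'
def comps(m,amin=20):
    n,l,st,c=cv2.connectedComponentsWithStats(m.astype(np.uint8)); return [(l==i,st[i],c[i]) for i in range(1,n) if st[i,4]>=amin]
def red(c):
    h=cv2.cvtColor(c,cv2.COLOR_BGR2HSV); return ((h[...,0]<6)|(h[...,0]>174))&(h[...,1]>170)&(h[...,2]>130)
def yel(c):
    h=cv2.cvtColor(c,cv2.COLOR_BGR2HSV); return (h[...,0]>20)&(h[...,0]<35)&(h[...,1]>90)&(h[...,2]>120)
def rect(s,m,z):
    v,u=np.nonzero(m); P=onz(s,np.c_[u,v],z)
    (c,sz,a)=cv2.minAreaRect((P[:,:2]*1000).astype(np.float32)); b=cv2.boxPoints((c,sz,a))
    e=b[1]-b[0]; f=b[2]-b[1]; L=e if np.hypot(*e)>np.hypot(*f) else f
    return np.round(c,1),np.round(sorted(sz),1),round(np.degrees(np.arctan2(L[1],L[0]))%180,1)
E
python3 - <<'E'
from h import *
for n in ('top','scene'):
    s=np.load(n+'0.npy',allow_pickle=True).item()
    for nm,f,z in (('red',red,.187),('yel',yel,.140)):
        for m,st,c in comps(f(s['color'])):
            uv,P=cloud(s,m)
            print(n,nm,st,c.round(1),'c,size,longdir',rect(s,m,z),'depth med',np.median(P,0).round(3),'zmax',np.percentile(P[:,2],95).round(3))
s=np.load('top0.npy',allow_pickle=True).item()
uv,P=cloud(s)
for lo,hi,x0,x1,y0,y1,nm in ((.125,.15,200,270,190,260,'stand'),(.125,.155,310,410,170,260,'guard')):
    k=(P[:,2]>lo)&(P[:,2]<hi)&(uv[:,0]>x0)&(uv[:,0]<x1)&(uv[:,1]>y0)&(uv[:,1]<y1)
    print(nm,k.sum(),P[k].mean(0).round(3),cv2.minAreaRect((P[k,:2]*1000).astype(np.float32)))
E
```

```text
top red [334 137  17  17 226] [341.6 145. ] c,size,longdir (array([ 747.7, -178.5]), array([51.1, 52.7]), np.float32(178.9)) depth med [ 0.77  -0.189  0.099] zmax 0.104
scene red [280 153  14  19 198] [286.4 162.1] c,size,longdir (array([506.9, 147.7]), array([ 41., 103.]), np.float32(118.6)) depth med [0.497 0.167 0.169] zmax 0.189
scene red [289 276  24  22 423] [300.7 286.7] c,size,longdir (array([ 806.6, -255.4]), array([52.7, 61.4]), np.float32(122.6)) depth med [ 0.773 -0.193  0.099] zmax 0.102
scene yel [195 234  23  22  86] [206.1 244.6] c,size,longdir (array([ 505.2, -240.2]), array([28.8, 77.9]), np.float32(101.1)) depth med [ 0.507 -0.243  0.14 ] zmax 0.142
stand 332 [0.499 0.169 0.134] ((506.45404052734375, 169.81509399414062), (95.76715850830078, 96.93714904785156), 80.42507934570312)
guard 3571 [ 0.528 -0.234  0.139] ((529.2119750976562, -234.9075927734375), (190.6778564453125, 202.49598693847656), 11.154200553894043)
```

```bash
cat >> h.py <<'E'
def plan(target,jaw):   # target TCP, jaw line angle in world (deg, mod 180), tool down
    st=bot.read_state(); M=R.from_rotvec(st['orientation']).as_matrix(); p=st['tool_pos']
    y=M[:,1]; cur=np.degrees(np.arctan2(y[1],y[0])); d=(jaw-cur+90)%180-90
    Mg=R.from_euler('z',d,degrees=True).as_matrix()
    ex=np.array([0,0,-1.]); ey=np.array([np.cos(np.radians(cur+d)),np.sin(np.radians(cur+d)),0]); G=np.c_[ex,ey,np.cross(ex,ey)]
    print('t',round(st['clock'],2),'tcp',p.round(4),'toolx',M[:,0].round(3),'jaw',cur.round(1),'width',round(st['width'],4),'F',np.round(st['wrist_force'],1),'j6',st['joints'][5].round(2))
    print(' shift first mm',(M.T@(np.array(target)-p)*1000).round(1),'then turn deg',np.degrees((R.from_matrix(M.T@G)).as_rotvec()).round(1),'| shift in goal axes',(G.T@(np.array(target)-p)*1000).round(1))
E
python3 - <<'E'
from h import *
print(R.from_rotvec(bot.read_state()['orientation']).as_matrix().round(3))
plan([.47,-.24,.30],11); plan([.47,.16,.33],-10)
E
```

```text
[[-0.     0.237 -0.972]
 [ 0.002 -0.972 -0.237]
 [-1.    -0.002 -0.   ]]
t 0.15 tcp [ 0.1478 -0.6066  0.2302] toolx [-0.     0.002 -1.   ] jaw -76.3 width 0.0855 F [-0.2  0.3 -1. ] j6 -0.11
 shift first mm [ -69.1 -280.1 -399.8] then turn deg [-87.3  -0.1   0.1] | shift in goal axes [ -69.8  386.3 -298.4]
t 0.15 tcp [ 0.1478 -0.6066  0.2302] toolx [-0.     0.002 -1.   ] jaw -76.3 width 0.0855 F [-0.2  0.3 -1. ] j6 -0.11
 shift first mm [ -98.4 -668.8 -494.4] then turn deg [-66.3  -0.1   0.1] | shift in goal axes [ -99.8  184.2 -810.9]
```

```bash
python3 -m creep '-7 -28 -40 0 0 0;-7 -28 -40 0 0 0;-7 -28 -40 0 0 0;-7 -28 -40 0 0 0;-7 -28 -40 0 0 0;-7 -28 -40 0 0 0;-7 -28 -40 0 0 0;-7 -28 -40 0 0 0;-7 -28 -40 0 0 0;-7 -28 -40 0 0 0;0 0 0 -9.7 0 0;0 0 0 -9.7 0 0;0 0 0 -9.7 0 0;0 0 0 -9.7 0 0;0 0 0 -9.7 0 0;0 0 0 -9.7 0 0;0 0 0 -9.7 0 0;0 0 0 -9.7 0 0;0 0 0 -9.7 0 0;0 0 0 0 0 0' 1
python3 - <<'E'
from h import *
s=snap('wrist'); cv2.imwrite('pics/w1.png',s['color']); np.save('w1.npy',s,allow_pickle=True)
print(s['W'][:3].round(3))
for m,st,c in comps(yel(s['color'])): print(st,c,rect(s,m,.140),np.median(cloud(s,m)[1],0))
plan([.47,.16,.33],-10)
E
```

```text
clock: 2.65
tool_pos: [0.47, -0.2404, 0.3009]
orientation: [1.068, 1.294, -1.068]
wrist_force: [-0.3, 1.0, -0.2]
width: 0.0858
[[ 0.982  0.181  0.052  0.457]
 [ 0.188 -0.943 -0.276 -0.17 ]
 [-0.001  0.28  -0.96   0.444]]
[300 163  29  73 641] [313.53666147 198.20592824] (array([ 506.3, -240.6]), array([28.5, 77.1]), np.float32(101.9)) [ 0.50589604 -0.23760042  0.14131286]
t 2.7 tcp [ 0.4701 -0.2405  0.3009] toolx [-0.001  0.    -1.   ] jaw 10.8 width 0.0856 F [-1.1 -0.1 -0.3] j6 -0.79
 shift first mm [ -28.9   75.1 -393.4] then turn deg [20.8 -0.   0. ] | shift in goal axes [ -29.1  -69.6 -394.4]
```

View pics/w1.png

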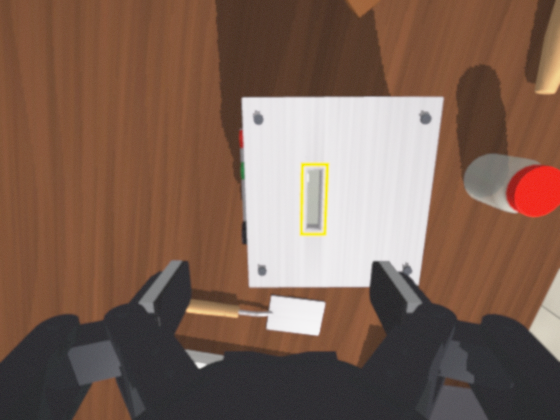

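The slot is at about (314,198) in the wrist view, square to the guard. In world terms it's at (0.506,-0.241) with its long axis at 101.5°, and the depth of 0.141 m agrees. Next, the pusher.

```bash
python3 -m creep '-4 12 -47 0 0 0;-4 12 -47 0 0 0;-4 12 -47 0 0 0;-4 12 -47 0 0 0;-4 12 -47 0 0 0;-4 12 -47 0 0 0;-4 12 -47 0 0 0;0 0 0 9 0 0;0 0 0 9 0 0;0 0 0 0 0 0' 1
python3 - <<'E'
from h import *
s=snap('wrist'); cv2.imwrite('pics/w2.png',s['color']); np.save('w2.npy',s,allow_pickle=True)
for m,st,c in comps(red(s['color'])):
    uv,P=cloud(s,m); k=abs(P[:,2]-.187)<.006; 
    t=np.zeros(m.shape,bool); t[uv[k,1],uv[k,0]]=1
    print(st,c,'zmax',np.percentile(P[:,2],90).round(3),rect(s,t,.187) if k.sum()>20 else '', k.sum())
plan([.494,.168,.25],-10)
E
```

```text
clock: 3.95
tool_pos: [0.4899, 0.0986, 0.3292]
orientation: [1.298, 1.149, -1.299]
wrist_force: [0.4, -0.8, -0.6]
width: 0.0855
[262  94  20  44 814] [270.93857494 115.0982801 ] zmax 0.189 (array([492.3, 175.1]), array([16.8, 37.1]), np.float32(82.1)) 812
t 4.0 tcp [0.49   0.0984 0.3292] toolx [-0. -0. -1.] jaw -6.9 width 0.0856 F [0.2 1.1 0. ] j6 0.18
 shift first mm [ 79.2  -4.4 -69.6] then turn deg [3.1 0.  0. ] | shift in goal axes [ 79.2  -8.1 -69.2]
```

View pics/w2.png

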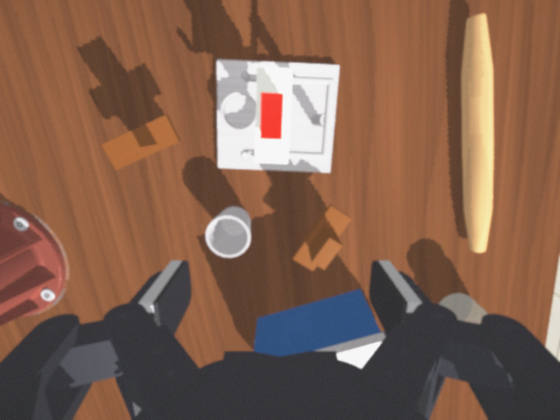

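The red handle is at (271,115), with the collar around it and the stand below. The cutter is at (238,108), the cup at (230,232), and the brown pieces are off to the sides. One closer measurement before gripping.

```bash
python3 -m creep '30 0 -14 1 0 0;30 0 -14 0 0 0;0 0 0 0 0 0;0 0 0 0 0 0' 1
python3 - <<'E'
from h import *
s=snap('wrist'); cv2.imwrite('pics/w3.png',s['color']); np.save('w3.npy',s,allow_pickle=True)
for m,st,c in comps(red(s['color'])):
    uv,P=cloud(s,m); k=abs(P[:,2]-.187)<.006; 
    t=np.zeros(m.shape,bool); t[uv[k,1],uv[k,0]]=1
    r=rect(s,t,.187); print(st,c,'zmax',np.percentile(P[:,2],90).round(3),r, k.sum(),'depth mean',P[k].mean(0).round(4))
uv,P=cloud(s)
k=(abs(P[:,2]-.137)<.006)&(np.hypot(P[:,0]-.495,P[:,1]-.172)<.06)&(s['color'][uv[:,1],uv[:,0]].min(1)>150)
t=np.zeros(s['range_z'].shape,bool); t[uv[k,1],uv[k,0]]=1
t=max(comps(t),key=lambda q:q[1][4])[0]; print('collar',rect(s,t,.137))
plan([r[0][0]/1000,r[0][1]/1000,.143],r[2]-90)
E
```

```text
clock: 4.5
tool_pos: [0.4943, 0.1257, 0.2704]
orientation: [1.312, 1.139, -1.31]
wrist_force: [-0.2, -1.0, 0.1]
width: 0.0856
[ 255  126   24   54 1253] [266.45331205 152.55706305] zmax 0.189 (array([492.2, 175.4]), array([17.2, 38.5]), np.float32(80.7)) 1247 depth mean [0.4922 0.1759 0.1878]
collar (array([492. , 174.6]), array([36.4, 96.6]), np.float32(80.9))
t 4.55 tcp [0.4947 0.1257 0.271 ] toolx [ 0.003 -0.    -1.   ] jaw -8.0 width 0.0857 F [0.4 0.  0.8] j6 0.25
 shift first mm [128.   -9.7 -48.8] then turn deg [ 1.3 -0.  -0.1] | shift in goal axes [128.  -10.5 -48.6]
```

View pics/w3.png

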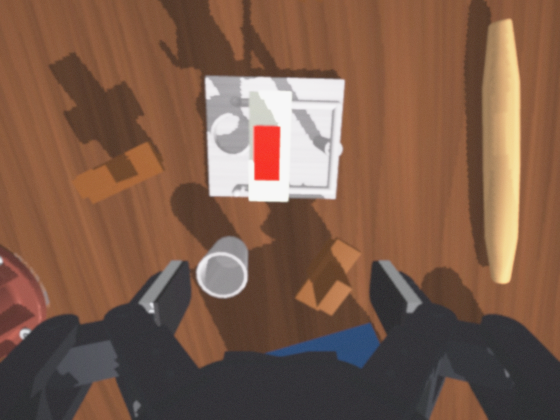

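Handle and collar agree: centre (492,175), long axis 80.8°, and a collar of 36.4×96.6 mm matches the given size. Moving over it and down.

```bash
python3 -m creep '0 -5 -24 1.2 0 0;0 -5 -24.6 0 0 0;0 0 0 0 0 0;35 0 0 0 0 0;35 0 0 0 0 0;0 0 0 0 0 0' 1
python3 -c "
from h import *
plan([.492,.1749,.143],-9.2)"
```

```text
clock: 5.3
tool_pos: [0.4892, 0.1742, 0.197]
orientation: [1.323, 1.131, -1.332]
wrist_force: [0.2, -0.1, 0.8]
width: 0.0853
t 5.3 tcp [0.4892 0.1742 0.197 ] toolx [-0.006 -0.002 -1.   ] jaw -9.3 width 0.0853 F [ 0.2 -0.1  0.8] j6 0.37
 shift first mm [54.   2.9 -1.3] then turn deg [-0.1  0.2  0.3] | shift in goal axes [54.   2.7 -1.1]
```

```bash
python3 -m creep '27 1.5 0 0 0 0;27 0 0 0 0 0;0 0 0 0 0 0;0 0 0 0 0 0;0 0 0 0 0 0' 1
python3 -c "
from h import *
plan([.492,.1749,.143],-9.2)"
```

```text
clock: 5.92
tool_pos: [0.4943, 0.1757, 0.1476]
orientation: [1.329, 1.127, -1.323]
wrist_force: [0.0, -0.2, -0.6]
width: 0.0856
t 5.92 tcp [0.4943 0.1757 0.1476] toolx [ 0.004  0.001 -1.   ] jaw -9.2 width 0.0856 F [ 0.  -0.2 -0.6] j6 0.37
 shift first mm [ 4.6 -2.1  1.1] then turn deg [-0.  -0.1 -0.2] | shift in goal axes [ 4.6 -2.1  1.1]
```

```bash
for i in 1 2 3; do python3 -m creep '0 0 0 0 0 0' 1 | grep -E 'tool_pos'; done; python3 -m creep '3 -1 1 0 0 0;0 0 0 0 0 0' 1; python3 -m creep '0 0 0 0 0 0;0 0 0 0 0 0;0 0 0 0 0 0;0 0 0 0 0 0;0 0 0 0 0 0;0 0 0 0 0 0' 0 60
```

```text
tool_pos: [0.4935, 0.1756, 0.1467]
tool_pos: [0.4929, 0.1755, 0.1459]
tool_pos: [0.4926, 0.1755, 0.1454]
clock: 6.55
tool_pos: [0.4909, 0.1745, 0.1417]
orientation: [1.326, 1.129, -1.328]
wrist_force: [-0.5, 1.0, 0.5]
width: 0.0857
clock: 7.3
tool_pos: [0.4916, 0.1746, 0.1425]
orientation: [1.327, 1.129, -1.326]
wrist_force: [-0.2, -0.7, 0.5]
width: 0.0194
```

```bash
python3 -m creep '-10 0 0 0 0 0;-20 0 0 0 0 0;-30 0 0 0 0 0;-30 0 0 0 0 0;-20 0 0 0 0 0;0 0 0 0 0 0;0 0 0 0 0 0;0 0 0 0 0 0'
python3 - <<'E'
from h import *
s=snap('wrist'); cv2.imwrite('pics/w4.png',s['color']); np.save('w4.npy',s,allow_pickle=True)
plan([.5063,-.2406,.2525],11.5)
E
```

```text
clock: 8.3
tool_pos: [0.4904, 0.1744, 0.2506]
orientation: [1.325, 1.13, -1.329]
wrist_force: [-0.2, -0.0, -2.9]
width: 0.0195
t 8.35 tcp [0.4905 0.1744 0.2507] toolx [-0.003 -0.001 -1.   ] jaw -9.2 width 0.0194 F [ 0.3 -0.4 -1.6] j6 0.37
 shift first mm [ -1.6  82.1 407.1] then turn deg [-20.7   0.    0.2] | shift in goal axes [ -1.8 -67.3 409.8]
```

View pics/w4.png

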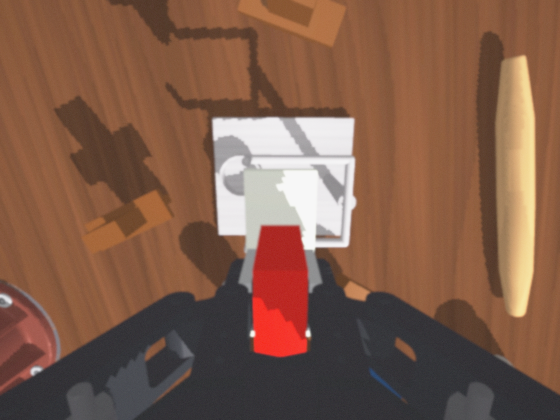

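Lifted cleanly. The collar is visible at (244–318, 168–248) beneath the grip and the stand hasn't moved. Carrying to the slot.

```bash
python3 -m creep '-1 5 25 0 0 0;0 9 44 0 0 0;0 9 44 0 0 0;0 9 44 0 0 0;0 9 44 0 0 0;0 9 44 0 0 0;0 9 44 0 0 0;0 9 44 0 0 0;0 9 44 0 0 0;0 5 30 0 0 0;0 0 0 -7 0 0;0 0 0 -7 0 0;0 0 0 -6.7 0 0;0 0 0 0 0 0;0 0 0 0 0 0;0 0 0 0 0 0;0 0 0 0 0 0'
python3 - <<'E'
from h import *
s=snap('wrist'); cv2.imwrite('pics/w5.png',s['color']); np.save('w5.npy',s,allow_pickle=True)
plan([.5063,-.2406,.2525],11.5)
for m,st,c in comps(yel(s['color'])): print('yel',st,c,rect(s,m,.140))
E
```

```text
clock: 10.48
tool_pos: [0.5072, -0.2402, 0.2533]
orientation: [1.061, 1.297, -1.061]
wrist_force: [0.4, 0.1, -1.8]
width: 0.0192
t 10.53 tcp [ 0.5072 -0.2402  0.2533] toolx [ 0. -0. -1.] jaw 11.5 width 0.0193 F [-0.4 -0.5 -1.9] j6 -0.77
 shift first mm [ 0.8 -1.   0.2] then turn deg [-0.  0. -0.] | shift in goal axes [ 0.8 -1.   0.2]
yel [261 161  34   8 172] [277.20348837 163.86046512] (array([ 498.8, -204.9]), array([ 5.3, 28. ]), np.float32(9.5))
```

View pics/w5.png

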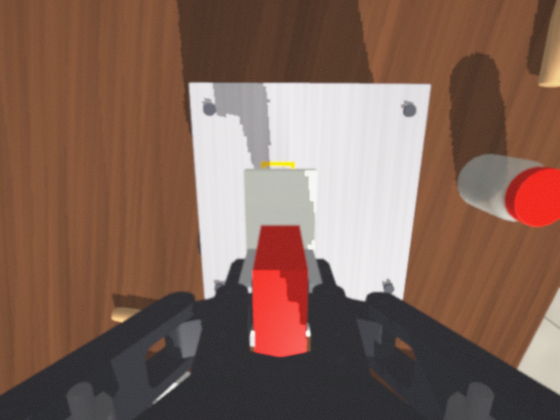

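```bash
python3 - <<'E'
from h import *
s=np.load('w5.npy',allow_pickle=True).item()
tcp=np.array([.5072,-.2402,.2533]); a=np.radians(11.5); X=np.array([np.cos(a),np.sin(a)]); Y=np.array([-np.sin(a),np.cos(a)])
uv,P=cloud(s)
k=(abs(P[:,2]-.248)<.006)&(uv[:,0]>235)&(uv[:,0]<328)&(uv[:,1]>160)&(uv[:,1]<250)
q=P[k]; A=np.c_[q[:,:2]-tcp[:2],np.ones(len(q))]; c=np.linalg.lstsq(A,q[:,2],rcond=None)[0]
print('collar n',k.sum(),'z',q[:,2].mean(),'slope deg along X,Y',np.degrees([c[:2]@X,c[:2]@Y]))
Pz=onz(s,uv[k],.2478)[:,:2]-tcp[:2]; lx,ly=Pz@X*1e3,Pz@Y*1e3
for v in (180,190,200,210,220): 
    t=lx[uv[k][:,1]==v]; print(v,'xmin,xmax',t.min().round(1),t.max().round(1))
tops=[ly[uv[k][:,0]==u].max().round(1) for u in range(252,312,10)]; print('far edge y (expect 48)',tops)
for m,st,cc in comps(red(s['color'])&(np.arange(420)[:,None]<400)):
    if st[0]<400: 
        v,u=np.nonzero(m); print('red',st)
        U,Q=cloud(s,m); kk=abs(Q[:,2]-.2978)<.006; Z=onz(s,U[kk],.2978)[:,:2]-tcp[:2]; print('handle top x',np.percentile(Z@X*1e3,[1,99]).round(1),'y',np.percentile(Z@Y*1e3,[1,99]).round(1),kk.sum())
# slot: guard orientation + yellow
k=(abs(P[:,2]-.14)<.006); t=np.zeros(s['range_z'].shape,bool); t[uv[k,1],uv[k,0]]=1
t&=(np.arange(420)[:,None]<240); t=max(comps(t),key=lambda q:q[1][4])[0]
us=np.arange(210,420,6); e=np.array([[u,np.nonzero(t[:,u])[0].min()] for u in us if t[:,u].any()]); G=onz(s,e,.14)
l=cv2.fitLine((G[:,:2]*1e3).astype(np.float32),cv2.DIST_HUBER,0,.01,.01).ravel(); print('guard far edge dir',np.degrees(np.arctan2(l[1],l[0])))
g=onz(s,np.argwhere(yel(s['color']))[:,::-1],.14)[:,:2]-tcp[:2]; print('yellow tool-x range',np.percentile(g@X*1e3,[1,99]).round(1),'y max',(g@Y*1e3).max().round(1))
print('slot rel w1',(np.array([.5063,-.2406])-tcp[:2])@np.c_[X,Y]*1e3)
w=np.load('w1.npy',allow_pickle=True).item(); g=onz(w,np.argwhere(yel(w['color']))[:,::-1],.14)[:,:2]-[.5063,-.2406]
print('w1 yellow x',np.percentile(g@X*1e3,[1,99]).round(1),'y',np.percentile(g@Y*1e3,[1,99]).round(1))
E
```

```text
collar n 4779 z 0.24851503329747582 slope deg along X,Y [-0.05189783 -1.43592208]
180 xmin,xmax -17.5 18.2
190 xmin,xmax -17.2 18.4
200 xmin,xmax -17.4 18.5
210 xmin,xmax -17.5 18.2
220 xmin,xmax -17.2 18.3
far edge y (expect 48) [np.float64(48.7), np.float64(48.7), np.float64(48.7), np.float64(48.7), np.float64(48.7), np.float64(48.7)]
red [ 253  227   55  130 6081]
handle top x [-9.1 10.3] y [-16.4  22.7] 4495
guard far edge dir 11.163024
yellow tool-x range [-157.2  222.4] y max 104.2
slot rel w1 [-0.96167941 -0.21253874]
w1 yellow x [-14.4 223.4] y [-38.4 105. ]
```

```bash
python3 - <<'E'
from h import *
a=np.radians(11.2); X=np.array([np.cos(a),np.sin(a)]); Y=np.array([-np.sin(a),np.cos(a)])
def sl(q,n):
    c=np.linalg.lstsq(np.c_[q[:,:2]-q[:,:2].mean(0),np.ones(len(q))],q[:,2],rcond=None)[0]; print(n,len(q),q[:,2].mean().round(4),np.degrees([c[:2]@X,c[:2]@Y]).round(2))
s=np.load('w5.npy',allow_pickle=True).item(); uv,P=cloud(s)
k=(abs(P[:,2]-.14)<.008)&(uv[:,1]<220)&(uv[:,0]>215)&(uv[:,0]<410); sl(P[k],'guard w5')
w=np.load('w3.npy',allow_pickle=True).item(); u2,Q=cloud(w)
k=(abs(Q[:,2]-.137)<.006)&(np.hypot(Q[:,0]-.492,Q[:,1]-.175)<.05); sl(Q[k],'collar hanging w3')
tcp=np.array([.5072,-.2402])
for nm,i,o in(('w5',s,tcp),('w1',w:=np.load('w1.npy',allow_pickle=True).item(),tcp)):
    m=max(comps(yel(i['color'])),key=lambda q:q[1][4])[0]; g=onz(i,np.argwhere(m)[:,::-1],.14)[:,:2]-o
    print(nm,'yellow x',np.percentile(g@X*1e3,[1,99]).round(1),'y',np.percentile(g@Y*1e3,[1,99]).round(1))
E
```

```text
guard w5 22743 0.1408 [-0.01 -0.09]
collar hanging w3 2924 0.1377 [ 0.14 -0.12]
w5 yellow x [-15.4  12.5] y [33.3 39.1]
w1 yellow x [-15.4  13. ] y [-38.6  38.2]
```

The pusher is pitched about 1.4° in the grip, against 0.1° for the guard in the same image. I'll correct that, plus about −1.75 mm in x.

```bash
python3 -m creep '0 -1.7 0.5 0.3 1.4 0;10 0 0 0 0 0;10 0 0 0 0 0;0 0 0 0 0 0;0 0 0 0 0 0;0 0 0 0 0 0;0 0 0 0 0 0;0 0 0 0 0 0'
cat > m.py <<'E'
from h import *
import sys
n=sys.argv[1]; st=bot.read_state(); tcp=st['tool_pos']; s=snap('wrist'); cv2.imwrite(f'pics/{n}.png',s['color']); np.save(n+'.npy',s,allow_pickle=True)
a=np.radians(11.2); X=np.array([np.cos(a),np.sin(a)]); Y=np.array([-np.sin(a),np.cos(a)]); zc=tcp[2]-.0055
uv,P=cloud(s); k=(abs(P[:,2]-zc)<.006)&(uv[:,0]>235)&(uv[:,0]<328)&(uv[:,1]>160)&(uv[:,1]<250)
q=P[k]; c=np.linalg.lstsq(np.c_[q[:,:2]-tcp[:2],np.ones(len(q))],q[:,2],rcond=None)[0]
z=q[:,2].mean(); L=onz(s,uv[k],z)[:,:2]-tcp[:2]; x,y=L@X*1e3,L@Y*1e3
print('collar top z',z.round(4),'slopes',np.degrees([c[:2]@X,c[:2]@Y]).round(2),'x',np.percentile(x,[1,99]).round(1),'far y',np.percentile(y,99.5).round(1))
m=[m for m in comps(yel(s['color'])) if 200<m[2][0]<350]
if m:
    m=max(m,key=lambda q:q[1][4])[0]; g=onz(s,np.argwhere(m)[:,::-1],.14)[:,:2]-tcp[:2]
    print('yellow x',np.percentile(g@X*1e3,[1,99]).round(1),'far y',(g@Y*1e3).max().round(1))
plan([.5063,-.2406,.1535],11.2)
E
python3 m.py w6
```

```text
clock: 11.52
tool_pos: [0.5057, -0.2407, 0.2336]
orientation: [1.08, 1.314, -1.054]
wrist_force: [-0.0, 0.5, -2.0]
width: 0.0193
collar top z 0.2295 slopes [-0.07  0.03] x [-17.2  18.2] far y 48.9
yellow x [-2.9 13.2] far y 39.2
t 11.57 tcp [ 0.5056 -0.2406  0.2335] toolx [-0.005  0.024 -1.   ] jaw 11.2 width 0.0197 F [ 0.6  0.3 -3.1] j6 -0.78
 shift first mm [80.   0.7  2. ] then turn deg [-0.  -1.4 -0. ] | shift in goal axes [80.   0.7  0.1]
```

Pusher upright now (slopes under 0.1°), collar and slot aligned within about 0.5 mm. Descending, compensating for the 1.4° tool tilt.

```bash
python3 -m creep '6 0 0.15 0 0 0;6 0 0.15 0 0 0;4 0 0.1 0 0 0;4 0 0.1 0 0 0;3 0 0.1 0 0 0;3 0 0.1 0 0 0;3 0 0.1 0 0 0;3 0 0.1 0 0 0;0 0 0 0 0 0;0 0 0 0 0 0;0 0 0 0 0 0;0 0 0 0 0 0'; python3 m.py w7
```

```text
clock: 13.08
tool_pos: [0.5056, -0.2408, 0.2014]
orientation: [1.08, 1.315, -1.054]
wrist_force: [0.6, -1.0, -2.0]
width: 0.0194
collar top z 0.1973 slopes [-0.18  0.02] x [-17.2  18.2] far y 48.9
t 13.12 tcp [ 0.5056 -0.2408  0.2014] toolx [-0.005  0.024 -1.   ] jaw 11.2 width 0.0194 F [ 0.4 -1.5 -3.3] j6 -0.78
 shift first mm [47.9  0.8  1.1] then turn deg [-0.  -1.4  0. ] | shift in goal axes [47.9  0.8 -0.1]
```

No contact force and the collar hasn't slipped in the grip, so the tip is about 11 mm into the slot. Pushing on.

```bash
python3 -m creep '4 0 0.1 0 0 0;4 0 0.1 0 0 0;4 0 0.1 0 0 0;4 0 0.1 0 0 0;4 0 0.1 0 0 0;4 0 0.1 0 0 0;4 0 0.1 0 0 0;4 0 0.1 0 0 0;4 0 0.1 0 0 0;3 0 0.1 0 0 0;3 0 0.1 0 0 0;0 0 0 0 0 0;0 0 0 0 0 0;0 0 0 0 0 0;0 0 0 0 0 0' - 90; python3 m.py w8
```

```text
clock: 15.0
tool_pos: [0.5056, -0.2408, 0.1594]
orientation: [1.08, 1.315, -1.054]
wrist_force: [-1.5, 1.6, 4.4]
width: 0.0189
collar top z 0.1553 slopes [-0.07  0.26] x [-17.2  18.2] far y 48.9
t 15.05 tcp [ 0.5056 -0.2408  0.1594] toolx [-0.005  0.024 -1.   ] jaw 11.2 width 0.0188 F [-0.7  2.1  3.7] j6 -0.78
 shift first mm [5.8 0.7 0.1] then turn deg [-0.  -1.4 -0. ] | shift in goal axes [ 5.9  0.7 -0. ]
```

```bash
python3 -m creep '2 0 0.05 0 0 0;2 0 0.05 0 0 0;1.5 0 0 0 0 0;1 0 0 0 0 0;0 0 0 0 0 0;0 0 0 0 0 0;0 0 0 0 0 0' | grep -E 'pos|force'; for i in 1 2 3; do python3 -m creep '0.7 0 0 0 0 0;0 0 0 0 0 0;0 0 0 0 0 0' | grep -E 'pos|force'; done; python3 m.py w9
```

```text
tool_pos: [0.5057, -0.2407, 0.1546]
wrist_force: [-4.7, 5.2, 13.0]
tool_pos: [0.5057, -0.2407, 0.1546]
wrist_force: [-6.3, 5.1, 14.8]
tool_pos: [0.5058, -0.2406, 0.1545]
wrist_force: [-7.3, 6.9, 17.8]
tool_pos: [0.5058, -0.2407, 0.1545]
wrist_force: [-8.4, 7.1, 20.7]
collar top z 0.1503 slopes [-0.16 -0.23] x [-17.2  18.2] far y 48.9
t 17.1 tcp [ 0.5058 -0.2406  0.1545] toolx [-0.005  0.024 -1.   ] jaw 11.2 width 0.0191 F [-8.   6.3 20.4] j6 -0.78
 shift first mm [1.  0.5 0.1] then turn deg [-0.  -1.4  0. ] | shift in goal axes [1.  0.5 0.1]
```

It stops firmly at TCP z 0.1545, but with some side load. I'll ease that sideways and check whether it goes lower.

```bash
for i in 1 2; do python3 -m creep '0 -0.5 -0.5 0 0 0;0 0 0 0 0 0;0 0 0 0 0 0;0 0 0 0 0 0' | grep -E 'pos|force'; done; python3 m.py w10; python3 - <<'E'
from h import *
s=snap('scene'); c=s['color'][180:320,150:300]; a=cv2.resize(c,None,fx=4,fy=4,interpolation=cv2.INTER_CUBIC)
cv2.imwrite('pics/s2.png',a)
E
```

```text
tool_pos: [0.5058, -0.2406, 0.1544]
wrist_force: [-6.8, 6.2, 19.2]
tool_pos: [0.5057, -0.2406, 0.1544]
wrist_force: [-5.0, 4.8, 17.1]
collar top z 0.1501 slopes [-0.03 -0.39] x [-17.2  18.2] far y 48.9
t 18.15 tcp [ 0.5057 -0.2406  0.1544] toolx [-0.002  0.022 -1.   ] jaw 11.2 width 0.0188 F [-5.6  5.4 16.8] j6 -0.78
 shift first mm [0.9 0.6 0.1] then turn deg [-0.  -1.3 -0.1] | shift in goal axes [0.9 0.6 0.1]
```

View pics/s2.png

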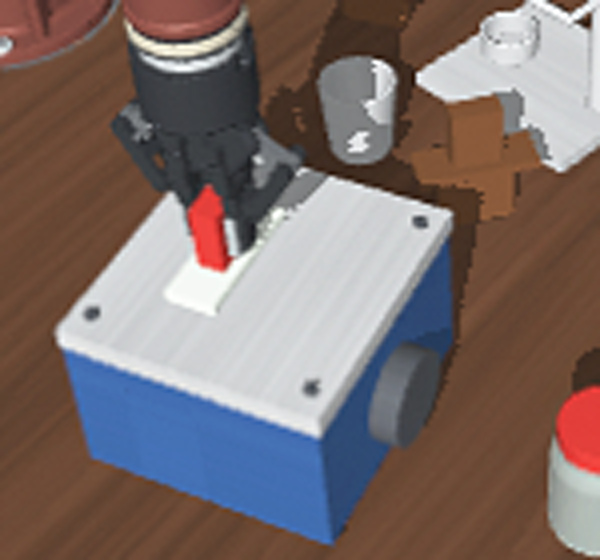

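```bash
python3 - <<'E'
from h import *
s=np.load('w10.npy',allow_pickle=True).item(); uv,P=cloud(s)
f=lambda a,b,c,d:np.median(P[(uv[:,0]>a)&(uv[:,0]<b)&(uv[:,1]>c)&(uv[:,1]<d),2]).round(4)
print('collar',f(255,305,178,215),'guard L/R',f(205,232,178,215),f(332,360,178,215))
E
python3 -m creep '0 0 0 0 0 0;0 0 0 0 0 0;0 0 0 0 0 0;0 0 0 0 0 0'
```

```text
collar 0.1502 guard L/R 0.1407 0.1408
clock: 18.7
tool_pos: [0.5057, -0.2406, 0.1544]
orientation: [1.08, 1.311, -1.053]
wrist_force: [-5.8, 5.0, 17.5]
width: 0.0188
```

The collar stands 9.4 mm above the guard, against its 8 mm thickness. So it is seated within about 1.4 mm, with a steady push of 17 N. Handing in.

```bash
python3 -c "
from workcell import order
print(order.sign_off())"
```

```text
the job is handed in; nothing more can be done
None
```

I lifted the pusher off the fork hook, put its blade down through the slot and pushed it home. I handed the job in at 18.7 s with the gripper still holding it down; no verdict was reported.

**Last checks:**
- **Position:** the collar is centred on the slot to about 0.5 mm and the pusher is upright within about 0.4°.
- **Grip and push:** the fingers read 18.8 mm apart on the 20 mm handle, with grip force set to 90 N. The downward push is a steady 17 N, more than the spring's 7 N, so the collar appears to be resting on the guard.
- **Bystanders:** the arm touched none that I noticed. I did not re-measure their positions at the end.

**What did not fully agree:**
- **Collar height:** its top measured 9.4 mm above the guard, not the 8 mm expected. That could be a gap of about 1.4 mm or depth bias; it is inside the 4 mm limit and puts the feed plate at roughly 23.6 mm. I could not read the feed plate directly.
- **Side load:** about 5 N remained in x and in y after I eased the arm sideways.

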